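Set the spinner wheel's height on its spacer and spin it to check that it runs free

ROBOT

A 6-joint arm with a two-finger parallel gripper is mounted at the origin on the work surface. World frame = base frame: x ahead of the robot, y to its left, z up, the work surface at z = 0. Lengths are in m, angles in rad, forces in N, time in s.
With the tool pointing down it reaches from about 0.325 to 0.85 m from the base axis. Payload 15.5 kg.
Tool frame: the origin (TCP) lies between the finger pads; the fingertips stand 22 mm ahead of it and the grasp point (between the pads) lies 3 mm ahead of it; z points along the fingers, y is the line along which they close (so a half turn about z gives the same grasp; the last joint's range is limited). The gripper opens to 91 mm and grips with 3 to 60 N. Pads are 32 mm wide; open, the fingers measure 118 mm over their backs; the gripper's body (76 mm by 178 mm) begins 60 mm behind the grasp point.
Start: joints at [1.046, 0.494, 1.345, -0, 1.302, -0.096], TCP at [0.26, 0.568, 0.236] pointing down, gripper open.
Joint ranges: [-2.91, 2.91], [-0.82, 2.16], [0.22, 2.67], [-1.22, 4.37], [0.12, 2.79], [-3.08, 3.08]. Speed limits (rad/s): [1.89, 1.89, 2.57, 3.01, 3.01, 3.01].

INTERFACE

Orientations are given as a unit quaternion [x, y, z, w].
In Python, from station import observe, grab_frame, camera_params, close_job gives the robot as it stands. The module is installed in compiled form; this text tells all that it offers.
- The arm moves only by the shell command python3 -m crank 'ROWS' [OPENING]. ROWS is JSON, one flat list of numbers, 6 for each row, row after row: the shift along the tool's x, y, z in m, then the turn, a rotation vector about the tool's x, y, z in rad. A call has 1 to 10 rows; each row shifts and turns the commanded pose from where the row before left it, along the tool's axes as they then stand; what a row does not reach is not made up. A row lasts 1/8 s, in which the tool goes at most 62.5 mm and 10.7 degrees, less where a joint would pass 70% of its speed; a pose out of reach is approached as far as the arm can. A call with a gripper value outside its range is refused whole. OPENING is the opening, from -1 (shut) to 1 (fully open), set as the call begins (- or left out, the last holds). The fingers move at their own pace and stop on an object; the grip force is fixed at half the most. Time passes only in rows, so rows that do not move let the fingers close. It gives the time, the measured TCP pose, the force, the opening and the grip force at its end, in the units of the state.
- observe(): the state, without advancing time (a new reading comes with each control period).
- grab_frame(name): name is "scene" or "top" or "wrist"; returns the picture (480x640x3 uint8, red, green, blue); there is no depth.
- camera_params(name): a dict with "intrinsics" (3x3 intrinsics, pixels), "world_from_camera" (4x4, takes a point from camera to world coordinates). Camera axes: x right, y up, looking along -z (the intrinsics and any distortion apply to the point x, -y, -z); pixel columns grow to the right and rows downward; lengths in m; the calibration is good to about 2 mm. A picture is of the moment at which its call begins: read the wrist's pose just before it. camera_params takes no time and is no camera call; for the wrist camera it gives the pose at the moment of the call.
- close_job(): hands the job in; it is judged then, once.
The state is a dict: "time": time; "qpos": joint angles; "qd": joint speeds; "joint_efforts": joint torques, N m; "position": TCP position; "ee_rot": TCP orientation; "wrist_force": force on the tool from outside, world axes, zero at the start; "ft_torque": the same for the moment, N m; "gripper_width": opening from 0.0 (shut) to 1.0 (fully open); "gripper_force": force on a finger pad.
Only numpy, scipy, OpenCV 4.12 (cv2) and the standard library are available. Lean on these libraries where they do the work, as an engineer would, in place of code of your own. Each camera call takes 0.05 s, during which the arm holds its last target. There are 200 camera calls.

TASK

Set the wheel of the arcade spinner to its running height: press it gently down its spindle until it bears firmly on the white nylon spacer block, then draw the spacer out from under it and lay it down on the cork. Then stroke the wheel's rim lightly with a fingertip so that it spins on briskly by itself for about a second, to check that it turns freely, and let it run down to a stop; leave its height as set and disturb nothing else on the board.

Things in the scene. Friction and masses are not known exactly. Their poses are not given: they have to be found in the camera images.
- spinner: Arcade spinner control, fixed to the board: a steel plate 180 x 120 x 4 mm on wooden rails. Origin on the cork under the nominal spindle axis, z up; the plate spans x -100 to +80, y -60 to +60 mm, its top face at z = 28 mm; screw heads 2.5 mm high near its corners. The bearing housing is clamped through slotted holes, so the axis stands up to 2.5 mm off in x and y. Cork: world z = 24 mm.
- spindle (a joint): Angle of the upright steel spindle with the wheel (rad). Spindle 8 mm across, its top 58 mm above the plate; below the wheel a bearing boss 35 mm across, 14 mm high, and on the +x side a sensor 17 mm high, all within 46 mm of the axis. It turns either way with little friction: given 4 rad/s it runs on for 1 to 3 s. With the spacer out, pushing wheel or spindle with over 10 N spoils the bearings.
- wheel (a joint): Height of the wheel above its running height (m), 0.004 to 0.010 at the start. An aluminium disc 84 mm across, 12 mm thick, smooth rim; on top a brass hub 20 mm across, 5 mm high. Stiff push fit: slides down under about 8 N, stays where left; over 20 N damages it. At 0 its underside is level with the spacer's top, 20 mm above the plate; flat top face 32 mm above the plate. Within 1 mm will do.
- spacer: White nylon block 64 x 18 x 20 mm (x, y, z), 30 g, origin at its centre. It starts flat on the plate on the spinner's -x side, lying along the spinner's x axis, its +x end about 25 mm from the axis: about 17 mm are under the wheel, 47 mm stick out beyond the rim. Its top is level with the wheel's underside at running height. On the cork, its origin is 9 or 10 mm above the cork.
- probe_a: Bystander: red plastic test probe lying on the cork, about 134 mm long and 15 mm high, origin near its middle on the underside.
- probe_b: Bystander: a second test probe, the same.
- button: Bystander: clear polycarbonate push button 35 mm in diameter and 35 mm high, face down on the cork, origin at the centre of its underside.
- iron_stand: Bystander: brass soldering iron stand, base 100 x 75 mm, with a sloping coil holder up to about 120 mm high, origin at the centre of its underside.
Mind the look-alikes: they are no part of the job. Leave any blue, pink or red look-alike of the spacer alone.

How it is judged:
On the way, in this order (a step that is already met when the one before it is completed fails the run):
1. the wheel bears on the spacer with more than 3 N, within 1 mm of running height (contact force between spindle and spacer above 3 N and value of joint wheel between -0.001 and 0.001 m), for 0.2 s.
2. the spacer lies on the cork, let go (height (world z) of spacer between 0.031 and 0.036 m and linear speed of spacer below 0.02 m/s and contact force between the fingers and spacer below 0.1 N), for 0.2 s.
3. the wheel turns by itself, touched by nothing, at more than 2 rad/s for 0.6 s ((velocity of joint spindle above 2 rad/s or velocity of joint spindle below -2 rad/s) and contact force between anything else and spindle below 0.05 N), for 0.6 s.
At the end, for the whole second after the job is handed in: the wheel has stopped, within 1 mm of running height, and the spacer lies at rest on the cork on one of its long faces (not (velocity of joint spindle above 0.1 rad/s or velocity of joint spindle below -0.1 rad/s) and value of joint wheel between -0.001 and 0.001 m and height (world z) of spacer between 0.031 and 0.036 m and linear speed of spacer below 0.02 m/s); the robot touches nothing.
It fails at once if the wheel or spindle is pushed with more than 20 N (contact force between any of the fingers, the arm and spindle above 20 N).
It fails at once if with the spacer out from under it, the wheel or spindle is pushed with more than 10 N (horizontal distance between spacer and spinner above 0.085 m and contact force between any of the fingers, the arm and spindle above 10 N).
It fails at once if a test probe, the button or the iron stand is moved by more than 15 mm (distance of any of probe_a, probe_b, button, iron_stand from where it was at the start of the episode above 0.015 m).
It also fails if it takes over 72 s, if anything falls off the work surface, if the arm or the gripper's body presses on something with over 40 N, if the wrist force passes 120 N, or if a joint passes its speed limit or range.

## Working session

There is one attempt and no reset: what is moved stays moved. The work goes in short steps, Python scripts to look and compute and a shell command to move; the robot and the scene stay as the last step left them, time stands still between calls to the robot, and variables do not carry over. Pictures are saved under pics/ and viewed, at most 10 in all, crops included, and the job is handed in when it is done.

```bash
mkdir -p pics; ls
python3 - <<'E'
from station import *
import cv2
s=observe();print(s)
for n in("top","scene"):
    f=grab_frame(n);cv2.imwrite(f"pics/{n}0.png",f[:,:,::-1]);p=camera_params(n);print(n,p)
E
```

```text
pics
{'time': 0.0, 'qpos': array([ 1.04653114e+00,  4.94194466e-01,  1.34613167e+00, -1.65382288e-06,
        1.30249363e+00, -9.55289539e-02]), 'qd': array([1.25648862e-03, 3.00760985e-04, 1.15970730e-03, 2.97172359e-04,
       2.39508909e-06, 3.53586810e-04]), 'joint_efforts': array([-2.23477364e-03, -8.78800321e+01, -3.81839240e+01,  7.06507056e-02,
        5.35572635e-02, -1.60998079e-04]), 'position': array([0.25966275, 0.56811925, 0.23533105]), 'ee_rot': array([ 2.12729795e-01,  9.77110873e-01, -5.84572543e-04, -1.86351257e-04]), 'wrist_force': array([ 0.4521825 , -0.72282228,  0.86743582]), 'ft_torque': array([ 0.02008632, -0.00728885, -0.05622419]), 'gripper_force': 0.0, 'gripper_width': 0.9991599293372628}
top {'intrinsics': array([[533.87078404,   0.        , 315.90588189],
       [  0.        , 533.87078404, 238.13730684],
       [  0.        ,   0.        ,   1.        ]]), 'world_from_camera': array([[ 4.94971004e-04,  9.97801495e-01, -6.62716499e-02,
         3.93724128e-01],
       [-9.99788614e-01,  1.85595206e-03,  2.04764083e-02,
         7.42141627e-04],
       [ 2.05543878e-02,  6.62475057e-02,  9.97591492e-01,
         1.09067564e+00],
       [ 0.00000000e+00,  0.00000000e+00,  0.00000000e+00,
         1.00000000e+00]])}
scene {'intrinsics': array([[617.99227015,   0.        , 323.08707258],
       [  0.        , 617.99227015, 236.46829849],
       [  0.        ,   0.        ,   1.        ]]), 'world_from_camera': array([[-0.73725918, -0.38590605,  0.55454975,  1.14336617],
       [ 0.67533124, -0.39736838,  0.62130998,  0.70048554],
       [-0.01940674,  0.83257125,  0.5535779 ,  0.71806556],
       [ 0.        ,  0.        ,  0.        ,  1.        ]])}
```

View pics/top0.png

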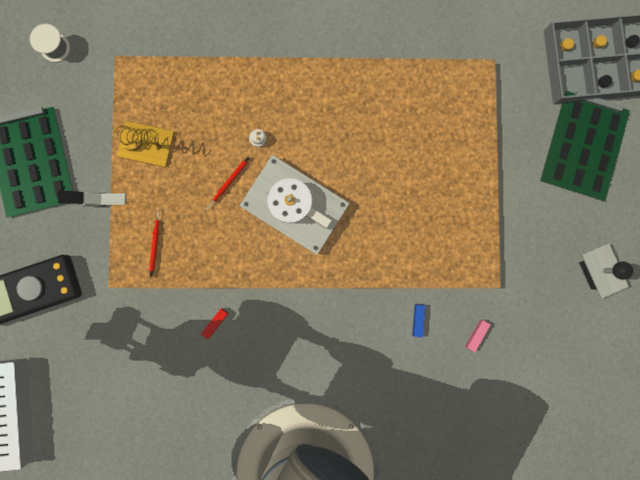

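View pics/scene0.png

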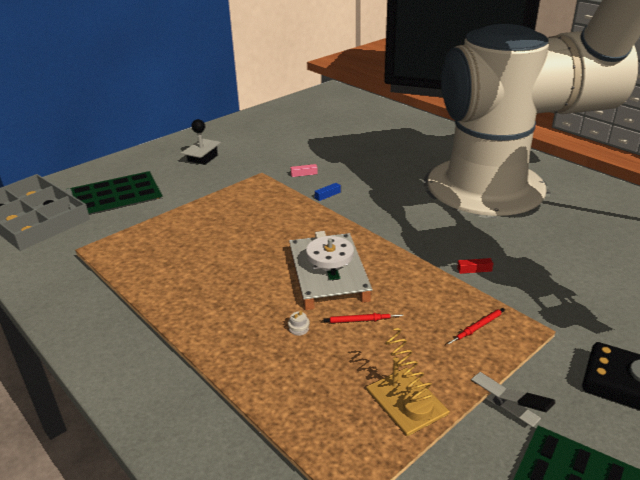

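Top view: spinner plate about (297,204), wheel (290,200), and white spacer sticking out at (321,218), which is toward the lower right. 
Candidates for the spacer:
- white block (321,218): under the wheel, so this is the one
- blue (420,320)
- pink (479,336)
- red (215,323)
- whitish button (258,138)
- grey clip (100,198)

I'll measure the spinner and check the choice in a crop.

```bash
cat > h.py <<'E'
import numpy as np, cv2
from station import *
from scipy.spatial.transform import Rotation as R
def ray(uv,z,p):
    K=p["intrinsics"];T=p["world_from_camera"];uv=np.atleast_2d(np.asarray(uv,float))
    d=np.c_[(uv[:,0]-K[0,2])/K[0,0],-(uv[:,1]-K[1,2])/K[1,1],-np.ones(len(uv))]@T[:3,:3].T
    o=T[:3,3];return o+d*((z-o[2])/d[:,2])[:,None]
def proj(P,p):
    K=p["intrinsics"];T=p["world_from_camera"];c=(np.atleast_2d(P)-T[:3,3])@T[:3,:3]
    return np.c_[K[0,0]*c[:,0]/-c[:,2]+K[0,2],K[1,1]*c[:,1]/c[:,2]+K[1,2]]
E
python3 - <<'E'
from h import *
p=camera_params("top");f=cv2.imread("pics/top0.png")
hsv=cv2.cvtColor(f,cv2.COLOR_BGR2HSV)
m=((hsv[:,:,1]<70)&(hsv[:,:,2]>70)).astype(np.uint8)*255
w=np.zeros_like(m);w[145:265,225:365]=255;m&=w
m=cv2.morphologyEx(m,cv2.MORPH_CLOSE,np.ones((5,5)))
c=max(cv2.findContours(m,0,1)[0],key=cv2.contourArea)
r=cv2.minAreaRect(c);print(r);b=cv2.boxPoints(r);B=ray(b,.052,p);print(B,np.linalg.norm(np.diff(B,axis=0),axis=1))
cr=cv2.resize(f[140:270,220:370],None,fx=5,fy=5,interpolation=cv2.INTER_CUBIC)[:600]
cv2.imwrite("pics/c1.png",cr)
E
```

```text
((294.1470031738281, 204.08065795898438), (92.23222351074219, 61.626014709472656), 32.125)
[[ 0.52600467  0.13020423  0.052     ]
 [ 0.62953614  0.06694172  0.052     ]
 [ 0.53288764 -0.08662344  0.052     ]
 [ 0.43042319 -0.02236704  0.052     ]] [0.12132976 0.18144749 0.12094564]
```

View pics/c1.png

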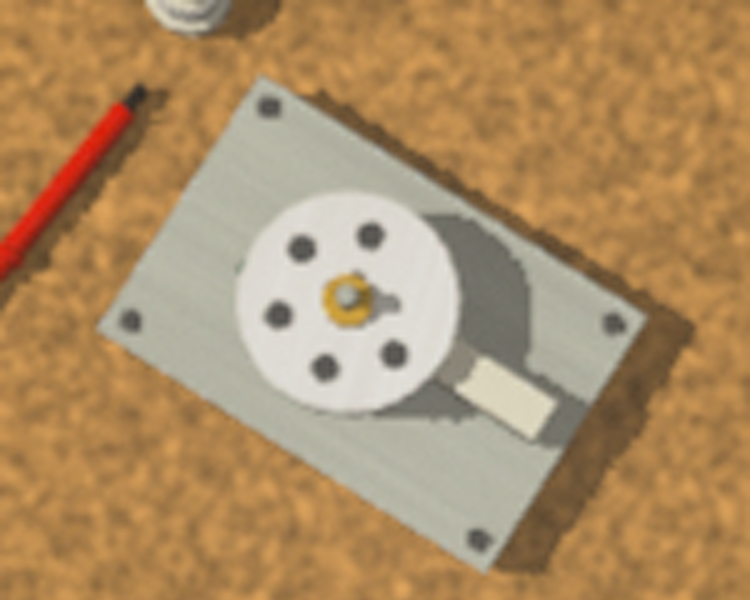

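The crop confirms the white block lying partly under the wheel, at crop (505,395), which is top (321,219). The plate comes out as 181 x 121 mm, matching the given size. Moving above it now.

```bash
python3 -m crank '[-0.047,-0.0377,0,0,0,0,-0.047,-0.0377,0,0,0,0,-0.047,-0.0377,0,0,0,0,-0.047,-0.0377,0,0,0,0,-0.047,-0.0377,0,0,0,0,-0.047,-0.0377,0,0,0,0,-0.047,-0.0377,0,0,0,0,-0.047,-0.0377,0,0,0,0,-0.047,-0.0377,0,0,0,0,-0.047,-0.0377,0,0,0,0]' 
python3 -m crank '[0,0,0,0,0,0.17,0,0,0,0,0,0.17,0,0,0,0,0,0.17,0,0,0,0,0,0.17,0,0,0,0,0,0.17,0,0,0,0,0,0.17,0,0,0,0,0,0.17,0,0,0,0,0,0.17,0,0,0,0,0,0.17,0,0,0,0,0,0.17]'
python3 - <<'E'
from h import *
s=observe();print(s['time'],s['position'],R.from_quat(s['ee_rot']).as_matrix().round(4).tolist(),s['qpos'])
p=camera_params("wrist");f=grab_frame("wrist");cv2.imwrite("pics/w1.png",f[:,:,::-1]);np.savez("w1.npz",K=p["intrinsics"],T=p["world_from_camera"]);print(p["world_from_camera"].round(3).tolist())
t=camera_params("top")
print(ray([[289.6,200.4],[321,219]],.092,t),proj([[.535,.03,.09]],p))
E
```

```text
time: 1.35
position: [0.5311, 0.0282, 0.2358]
ee_rot: [0.213, 0.977, 0.0, -0.0]
wrist_force: [1.6, 0.7, 1.1]
gripper_width: 0.998
gripper_force: 0.0
time: 2.6
position: [0.5303, 0.0301, 0.2357]
ee_rot: [0.876, 0.483, -0.0, -0.0]
wrist_force: [-0.4, 0.4, 0.2]
gripper_width: 0.999
gripper_force: 0.0
2.6 [0.53034449 0.03013694 0.23568437] [[0.5343, 0.8453, -0.0006], [0.8453, -0.5343, 0.0], [-0.0003, -0.0005, -1.0]] [-5.56602133e-02  3.62687173e-01  1.57590550e+00 -1.90510567e-05
  1.20357682e+00  5.07968120e-01]
[[0.845, 0.518, 0.131, 0.567], [-0.534, 0.82, 0.208, 0.088], [-0.0, -0.246, 0.969, 0.385], [0.0, 0.0, 0.0, 1.0]]
[[ 0.53115644  0.0297987   0.092     ]
 [ 0.49614286 -0.02931759  0.092     ]] [[324.32211486 226.30787941]]
```

View pics/w1.png

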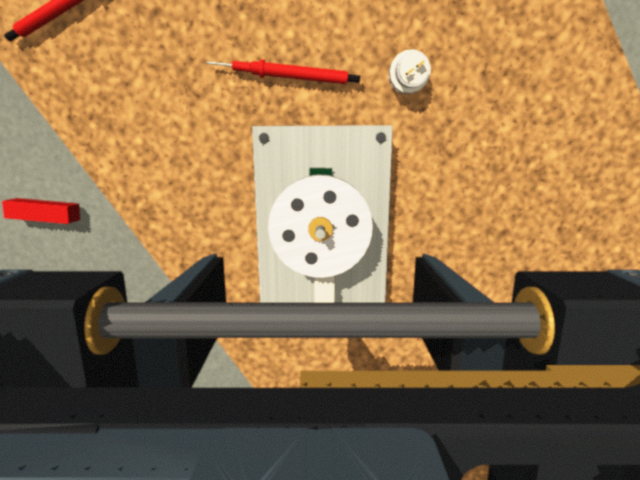

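The wrist view shows the wheel at (320,227), the spindle tip at (320,232) and the spacer end at (324,290). Next is a precise axis measurement.

Run:
```python
from h import *
d=np.load("w1.npz");p={"intrinsics":d["K"],"world_from_camera":d["T"]}
f=cv2.imread("pics/w1.png");hsv=cv2.cvtColor(f,cv2.COLOR_BGR2HSV)
m=((hsv[:,:,1]<20)&(hsv[:,:,2]>205)).astype(np.uint8)*255
w=np.zeros_like(m);w[160:300,255:385]=255;m&=w
m=cv2.morphologyEx(m,cv2.MORPH_OPEN,np.ones((5,5)))
c=max(cv2.findContours(m,0,1)[0],key=cv2.contourArea)[:,0]
c=c[c[:,1]<268]
h=cv2.convexHull(c)[:,0];h=h[h[:,1]<264]
for z in(.088,.091,.094):
    P=ray(h+0.0,z,p)[:,:2];A=np.c_[2*P,np.ones(len(P))];s=np.linalg.lstsq(A,(P**2).sum(1),rcond=None)[0]
    r=np.sqrt(s[2]+s[0]**2+s[1]**2);print(z,s[:2],"R",r,np.std(np.linalg.norm(P-s[:2],axis=1)))
print("tip",ray([[320,232]],.110,p))
print("corners screws",ray([[253,126],[391,126]],.052,p))
# spacer mask edges on row 288
for v in (284,290,296): print(v,np.where((f[v,300:350].min(1)>200))[0][[0,-1]]+300, ray([[np.where((f[v,300:350].min(1)>200))[0].mean()+300,v]],.072,p))
```

```text
0.088 [0.53096528 0.0306089 ] R 0.04172048816863187 0.00014809099324473334
0.091 [0.53132576 0.03118997] R 0.04129932748815853 0.00014659604181379058
0.094 [0.53168623 0.03177104] R 0.04087816680768245 0.00014510109038285253
tip [[0.53204568 0.03195218 0.11      ]]
corners screws [[0.52602571 0.12935512 0.052     ]
 [0.62563374 0.0664436  0.052     ]]
284 [315 332] [[ 0.504482   -0.01778042  0.072     ]]
290 [315 332] [[ 0.5014407  -0.02262732  0.072     ]]
296 [315 332] [[ 0.49837365 -0.02751525  0.072     ]]
```

```bash
python3 -m crank '[0.0013,0.0004,0,0,0,0,0,0,0.035,0,0,0,0,0,0.04,0,0,0,0,0,0.03,0,0,0,0,0,0.0087,0,0,0,0,0,0,0,0,0,0,0,0,0,0,0]' -0.2
python3 - <<'E'
from h import *
s=observe();print(s['position'],s['wrist_force'],s['gripper_width'])
f=grab_frame("wrist");cv2.imwrite("pics/w2.png",f[:,:,::-1])
E
```

```text
time: 3.52
position: [0.5323, 0.031, 0.1233]
ee_rot: [0.874, 0.485, 0.001, 0.0]
wrist_force: [0.5, 0.5, -0.8]
gripper_width: 0.403
gripper_force: 0.0
[0.53230741 0.03101131 0.12334953] [ 0.5495562   0.54869344 -0.81964562] 0.4025207673507058
```

View pics/w2.png

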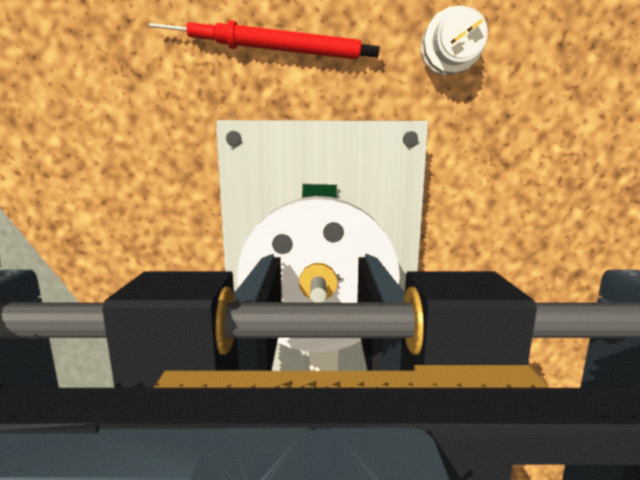

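The fingers straddle the spindle (318,285) and hub evenly, over the wheel's face. Lowering with force checks.

```bash
python3 -m crank '[0,0,0.0015,0,0,0,0,0,0.0015,0,0,0,0,0,0.0015,0,0,0,0,0,0.001,0,0,0]' ; for i in 1; do python3 -m crank '[0,0,0.001,0,0,0,0,0,0.001,0,0,0]';python3 -m crank '[0,0,0.001,0,0,0,0,0,0.001,0,0,0]';python3 -m crank '[0,0,0.001,0,0,0,0,0,0.001,0,0,0]'; done | grep -E "posi|wrist"
```

```text
time: 4.08
position: [0.5315, 0.031, 0.1166]
ee_rot: [0.874, 0.485, -0.0, -0.0]
wrist_force: [-0.2, -0.1, -0.2]
gripper_width: 0.398
gripper_force: 0.0
position: [0.5316, 0.031, 0.1146]
wrist_force: [0.6, -0.2, -0.7]
position: [0.5316, 0.031, 0.1126]
wrist_force: [0.7, 0.0, 0.2]
position: [0.5316, 0.031, 0.1109]
wrist_force: [-0.9, -0.0, 8.4]
```

```bash
(python3 -m crank '[0,0,0.001,0,0,0,0,0,0.001,0,0,0]';python3 -m crank '[0,0,0.001,0,0,0]';python3 -m crank '[0,0,0.0005,0,0,0]';python3 -m crank '[0,0,0.0003,0,0,0]')| grep -E "posi|wrist"
```

```text
position: [0.5316, 0.031, 0.109]
wrist_force: [-2.1, -0.4, 7.7]
position: [0.5316, 0.031, 0.108]
wrist_force: [-1.8, 0.9, 8.5]
position: [0.5316, 0.031, 0.1075]
wrist_force: [-1.5, -0.0, 7.6]
position: [0.5316, 0.0311, 0.1072]
wrist_force: [-3.1, 1.0, 8.8]
```

```bash
(python3 -m crank '[0,0,0.0003,0,0,0]';python3 -m crank '[0,0,0.0003,0,0,0]';python3 -m crank '[0,0,0.0003,0,0,0]')| grep -E "posi|wrist"
```

```text
position: [0.5316, 0.031, 0.1069]
wrist_force: [-1.8, -0.2, 8.6]
position: [0.5316, 0.031, 0.1066]
wrist_force: [-3.0, -0.5, 7.6]
position: [0.5316, 0.0311, 0.1063]
wrist_force: [-2.6, -0.6, 7.8]
```

```bash
(python3 -m crank '[0,0,0.0003,0,0,0]';python3 -m crank '[0,0,0.0002,0,0,0]';python3 -m crank '[0,0,0.0002,0,0,0]')| grep -E "posi|wrist"
```

```text
position: [0.5317, 0.0311, 0.1062]
wrist_force: [-4.0, 0.3, 14.3]
position: [0.5317, 0.0311, 0.1061]
wrist_force: [-3.9, 1.0, 15.5]
position: [0.5317, 0.0311, 0.106]
wrist_force: [-3.7, 1.3, 19.8]
```

```bash
(python3 -m crank '[0,0,-0.0002,0,0,0,0,0,0,0,0,0]';python3 -m crank '[0,0,0,0,0,0,0,0,0,0,0,0]') | grep -E "posi|wrist"
```

```text
position: [0.5316, 0.0311, 0.1061]
wrist_force: [-2.0, 1.9, 13.0]
position: [0.5317, 0.0311, 0.1061]
wrist_force: [-3.1, 0.6, 12.7]
```

```bash
python3 -m crank '[0,0,-0.01,0,0,0,0,0,-0.025,0,0,0,0,0,-0.025,0,0,0,-0.034,0.0018,0,0,0,0,-0.0334,0.0018,0,0,0,0,0,0,0.03,0,0,0,0,0,0,0,0,0]' 0.1
python3 - <<'E'
from h import *
s=observe();print(s['position'],s['wrist_force'])
p=camera_params("wrist");f=grab_frame("wrist");cv2.imwrite("pics/w3.png",f[:,:,::-1]);np.savez("w3.npz",K=p["intrinsics"],T=p["world_from_camera"])
E
```

```text
time: 7.58
position: [0.498, -0.0281, 0.1348]
ee_rot: [0.875, 0.485, -0.001, -0.001]
wrist_force: [-0.2, 0.5, -0.1]
gripper_width: 0.552
gripper_force: 0.0
[ 0.49796617 -0.02814248  0.13479047] [-0.21836571  0.48402757 -0.08897067]
```

View pics/w3.png

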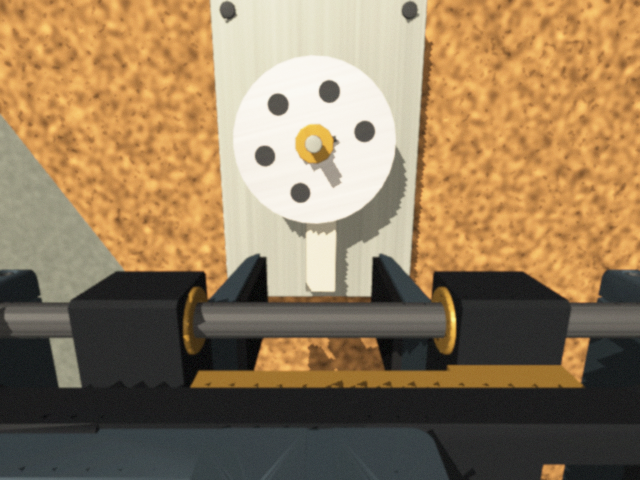

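The spacer at (321,258), with its end at row 290, is centred between the open fingers (midline 320). Descending and gripping.

```bash
python3 -m crank '[0,0,0.03,0,0,0,0,0,0.02,0,0,0,0,0,0.0073,0,0,0,0,0,0,0,0,0]' && python3 -m crank '[0,0,0,0,0,0,0,0,0,0,0,0,0,0,0,0,0,0,0,0,0,0,0,0]' -1
```

```text
time: 8.12
position: [0.4994, -0.0279, 0.0787]
ee_rot: [0.874, 0.485, 0.0, 0.0]
wrist_force: [0.8, -0.6, 0.8]
gripper_width: 0.555
gripper_force: 0.0
time: 8.62
position: [0.4991, -0.0281, 0.0784]
ee_rot: [0.875, 0.485, 0.0, 0.0]
wrist_force: [-0.2, -0.2, 4.2]
gripper_width: 0.195
gripper_force: 30.0
```

Gripped at 17.8 mm, which matches the 18 mm block. Drawing it out.

```bash
python3 -m crank '[-0.005,0,0,0,0,0,-0.008,0,0,0,0,0,-0.01,0,0,0,0,0,-0.01,0,0,0,0,0]' && python3 -m crank '[0,0,-0.01,0,0,0,0,0,-0.02,0,0,0,-0.03,0,0,0,0,0,-0.03,0,0,0,0,0,-0.03,0,0,0,0,0,0,0,0,0,0,0]'
python3 - <<'E'
from h import *
s=observe();print(s['position'],s['wrist_force'])
p=camera_params("wrist");f=grab_frame("wrist");cv2.imwrite("pics/w4.png",f[:,:,::-1])
E
```

```text
time: 9.12
position: [0.4815, -0.0565, 0.0784]
ee_rot: [0.875, 0.485, 0.0, 0.0]
wrist_force: [1.7, 3.3, 4.7]
gripper_width: 0.199
gripper_force: 30.0
time: 9.88
position: [0.433, -0.1335, 0.1087]
ee_rot: [0.875, 0.484, -0.0, -0.0]
wrist_force: [0.5, 0.9, -1.4]
gripper_width: 0.194
gripper_force: 30.0
[ 0.43300319 -0.13347954  0.10865176] [ 0.54288361  0.92884379 -1.41534027]
```

View pics/w4.png

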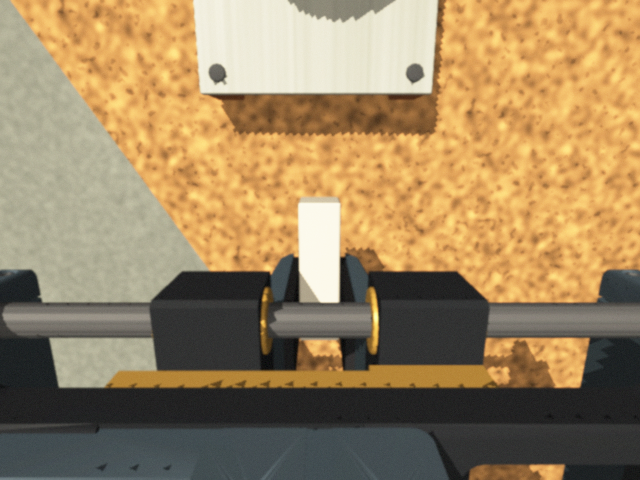

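The spacer is held cleanly at (320,250), over free cork beyond the plate. Lowering.

```bash
python3 -m crank '[0,0,0.025,0,0,0,0,0,0.02,0,0,0,0,0,0.009,0,0,0,0,0,0.003,0,0,0,0,0,0.001,0,0,0,0,0,0,0,0,0]' | grep -E "time|posi|wrist"; python3 -m crank '[0,0,0.0005,0,0,0]'| grep -E "posi|wrist"
```

```text
time: 10.68
position: [0.4341, -0.1324, 0.0506]
wrist_force: [-0.1, 0.4, -0.1]
position: [0.4341, -0.1325, 0.0504]
wrist_force: [-3.1, 2.3, 23.8]
```

```bash
python3 -m crank '[0,0,0,0,0,0,0,0,0,0,0,0,0,0,-0.02,0,0,0,0,0,-0.03,0,0,0,0,0,-0.04,0,0,0]' -0.3 | grep -E "time|posi|wrist|grip"; python3 -m crank '[0.03,-0.0132,0,0,0,0,0.03,0,0,0,0,0,0.03,0,0,0,0,0,0.025,0,0,0,0,0,0,0,0,0,0,0]' -1
python3 - <<'E'
from h import *
s=observe();P=s['position'];d=P-[.5313,.031,0];print("rel axis",d[0]*.534+d[1]*.845,d[0]*.845-d[1]*.534,P[2])
p=camera_params("wrist");f=grab_frame("wrist")
t=grab_frame("top")
a=cv2.resize(t[150:310,250:450],(640,512))[:,:,::-1];cv2.imwrite("pics/w5.png",cv2.resize(np.vstack([f[:,:,::-1][:300],a]),(470,596)))
E
```

```text
time: 11.42
position: [0.4333, -0.1322, 0.1403]
wrist_force: [0.2, -1.0, -0.6]
gripper_width: 0.351
gripper_force: 0.0
time: 12.05
position: [0.4841, -0.0268, 0.1397]
ee_rot: [0.874, 0.486, 0.0, 0.0]
wrist_force: [0.3, -0.3, -0.4]
gripper_width: 0.005
gripper_force: 0.0
rel axis -0.07406478405208705 -0.009028732422191581 0.13969397450946466
```

View pics/w5.png

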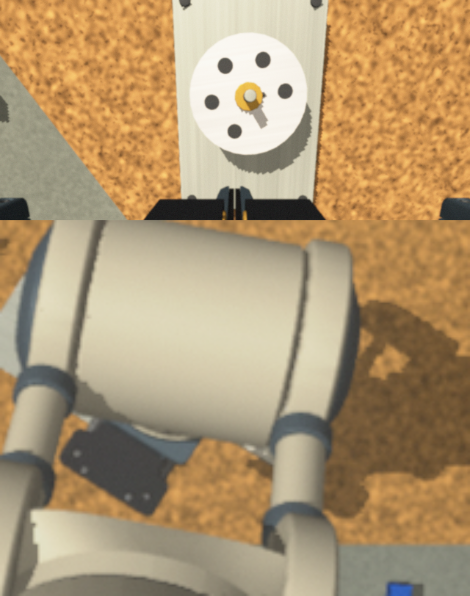

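The spacer is out of the wheel's shadow area but hidden behind the arm in the top view, so I'll check it later. The fingers are closed in front of the wheel. Lowering to rim height and approaching.

```bash
python3 -m crank '[0,0.001,0.025,0,0,0,0,0,0.0227,0,0,0,0.006,0,0,0,0,0,0.004,0,0,0,0,0,0,0,0,0,0,0]' | grep -E "time|posi|wrist|width"; (python3 -m crank '[0.001,0,0,0,0,0,0.001,0,0,0,0,0]';python3 -m crank '[0.0005,0,0,0,0,0,0.0005,0,0,0,0,0]';python3 -m crank '[0.0005,0,0,0,0,0]') | grep -E "posi|wrist"
```

```text
time: 12.78
position: [0.4903, -0.0198, 0.0929]
wrist_force: [0.5, 0.5, -0.8]
gripper_width: 0.004
position: [0.4908, -0.0182, 0.0923]
wrist_force: [0.5, 0.1, 0.4]
position: [0.4912, -0.0173, 0.092]
wrist_force: [-0.1, 0.0, -0.5]
position: [0.4915, -0.0169, 0.092]
wrist_force: [0.9, -0.1, 0.4]
```

```bash
(python3 -m crank '[0.0005,0,0,0,0,0,0.0005,0,0,0,0,0]';python3 -m crank '[0.0004,0,0,0,0,0,0.0004,0,0,0,0,0]';python3 -m crank '[0.0003,0,0,0,0,0]';python3 -m crank '[0.0003,0,0,0,0,0]';python3 -m crank '[0.0003,0,0,0,0,0]') | grep -E "posi|wrist"
```

```text
position: [0.492, -0.016, 0.092]
wrist_force: [-0.6, -0.3, -0.1]
position: [0.4925, -0.0154, 0.092]
wrist_force: [-0.5, 0.4, 0.5]
position: [0.4926, -0.0151, 0.092]
wrist_force: [-0.5, -0.3, 0.4]
position: [0.4928, -0.0149, 0.092]
wrist_force: [0.6, 0.5, -0.4]
position: [0.4928, -0.0147, 0.092]
wrist_force: [-1.6, -1.9, 1.0]
```

Contact at about 2.5 N. Stroking.

```bash
python3 -m crank '[-0.0001,0.024,0,0,0,0,-0.02,0.024,0,0,0,0,-0.015,0,0,0,0,0]' | grep -E "time|posi|wrist"
cat > spin.py <<'E'
from h import *
import sys
def holes(n):
    p=camera_params("wrist");t=observe()["time"];f=grab_frame("wrist")
    g=f.max(2); c=proj([[.5313,.031,.084]],p)[0]
    m=(g<110).astype(np.uint8)*255
    n_,l,st,ce=cv2.connectedComponentsWithStats(m)
    q=[ce[i] for i in range(1,n_) if 60<st[i,4]<900]
    P=[ray(x,.084,p)[0,:2]-[.5313,.031] for x in q]
    P=[x for x in P if .018<np.linalg.norm(x)<.036]
    return t,f,sorted(round(float(np.degrees(np.arctan2(x[1],x[0]))),1) for x in P)
for i in range(int(sys.argv[1])):
    t,f,a=holes(i);print(round(t,3),a)
cv2.imwrite(sys.argv[2],f[:,:,::-1])
E
python3 spin.py 4 pics/w6.png
```

```text
time: 14.65
position: [0.5161, -0.0711, 0.092]
wrist_force: [0.3, 1.0, -0.9]
14.65 [-123.2, -2.7, 57.4, 117.5, 177.2]
14.7 [-121.6, -1.1, 59.4, 119.2, 178.8]
14.75 [-179.8, -120.3, 0.2, 60.7, 120.5]
14.8 [-178.9, -119.2, 1.3, 62.0, 121.5]
```

The wheel turned only about 0.5 rad/s, so contact was lost early. I'll do a dry stroke 3 mm off the rim to see how well the arm tracks sideways.

```bash
python3 -m crank '[0,-0.036,0,0,0,0,0,-0.0357,0,0,0,0,0.016,0,0,0,0,0,0.0164,0,0,0,0,0,0,0,0,0,0,0,0,0,0,0,0,0]' >/dev/null
cat > rel.py <<'E'
from h import *
s=observe();d=s['position']-[.5313,.031,0];w=s['wrist_force']
print(round(s['time'],3),"x %.2f y %.2f mm"%(1e3*(d[0]*.534+d[1]*.845),1e3*(d[0]*.845-d[1]*.534)),"Fx %.1f Fy %.1f"%(w[0]*.534+w[1]*.845,w[0]*.845-w[1]*.534))
E
python3 rel.py
python3 -m crank '[0,0.018,0,0,0,0]'>/dev/null;python3 rel.py
python3 -m crank '[0,0.026,0,0,0,0]'>/dev/null;python3 rel.py
python3 -m crank '[-0.01,0.024,0,0,0,0]'>/dev/null;python3 rel.py
python3 -m crank '[0,0,0,0,0,0]'>/dev/null;python3 rel.py
```

```text
15.6 x -61.71 y -31.40 mm Fx 0.9 Fy -0.3
15.725 x -62.14 y -13.90 mm Fx 0.0 Fy -0.7
15.85 x -61.94 y 13.62 mm Fx 0.9 Fy 0.6
15.975 x -71.64 y 38.65 mm Fx -0.1 Fy -0.4
16.1 x -72.27 y 39.12 mm Fx -0.6 Fy -0.4
```

Tracking holds within 0.4 mm, drifting slightly outward. I'll do a running stroke that converges gently onto the rim.

```bash
python3 -m crank '[0,-0.037,0,0,0,0,0,-0.0363,0,0,0,0,0.006,0,0,0,0,0,0.0062,0,0,0,0,0,0,0,0,0,0,0,0,0,0,0,0,0,0,0,0,0,0,0]' >/dev/null;python3 rel.py
```

```text
16.975 x -59.84 y -36.81 mm Fx 0.2 Fy -0.2
```

```bash
python3 -m crank '[0.0002,0.021,0,0,0,0]'>/dev/null;python3 rel.py
python3 -m crank '[0.0008,0.026,0,0,0,0]'>/dev/null;python3 rel.py
python3 -m crank '[-0.02,0.024,0,0,0,0]'>/dev/null;python3 rel.py
python3 -m crank '[-0.01,0,0,0,0,0]'>/dev/null;python3 spin.py 3 pics/w7.png
```

```text
17.1 x -59.72 y -16.89 mm Fx -0.3 Fy 0.8
17.225 x -58.89 y 10.10 mm Fx -6.8 Fy -0.5
17.35 x -77.95 y 35.15 mm Fx -0.6 Fy 0.7
17.475 [-145.3, -85.6, -25.1, 95.4, 155.2]
17.525 [-131.9, -71.9, -11.7, 108.8, 168.5]
17.575 [-178.6, -118.9, -58.8, 1.5, 121.9]
```

The wheel is spinning at about 4.6 rad/s, with a peak force near 7 N. Letting it run down.

```bash
python3 -m crank '[0,0,0,0,0,0,0,0,0,0,0,0,0,0,0,0,0,0]'>/dev/null; python3 spin.py 2 pics/w8.png;python3 -m crank '[0,0,0,0,0,0,0,0,0,0,0,0]'>/dev/null; python3 spin.py 2 pics/w8.png; python3 -m crank '[-0.02,0,0,0,0,0,0,0,-0.05,0,0,0,0,0,-0.05,0,0,0,0,0,0,0,0,0,0,0,0,0,0,0,0,0,0,0,0,0,0,0,0,0,0,0]'>/dev/null; python3 spin.py 3 pics/w8.png
```

```text
18.0 [-141.5, -81.9, -21.5, 38.9, 99.0]
18.05 [-131.7, -71.9, -11.6, 48.7, 108.9]
18.35 [-80.1, -19.7, 40.7, 100.8, 160.6]
18.4 [-72.5, -12.1, 48.2, 108.3, 168.0]
19.325 [-171.2, -111.7, 8.5, 68.6, 129.0]
19.375 [-170.1, -110.3, 9.8, 69.9, 130.1]
19.425 [-169.1, -109.0, 10.7, 71.0, 131.1]
```

```bash
python3 -m crank '[0,0,-0.05,0,0,0,0.0507,-0.032,0,0,0,0,0.0507,-0.032,0,0,0,0,0.0507,-0.032,0,0,0,0,0.0507,-0.032,0,0,0,0,0.0507,-0.032,0,0,0,0,0,0,0,0,0,0,0,0,0,0,0,0,0,0,0,0,0,0]'
python3 - <<'E'
from h import *
a=grab_frame("top");
import subprocess
b=grab_frame("scene");print(observe()['time'])
i=cv2.resize(a[120:300,100:460],(720,360));j=cv2.resize(b[200:380,260:480],(293,240))
cv2.imwrite("pics/f1.png",np.vstack([i,np.hstack([j,cv2.resize(b,(427,240))])])[:,:,::-1])
p=camera_params("top");hsv=cv2.cvtColor(a,cv2.COLOR_RGB2HSV)
m=((hsv[:,:,1]<60)&(hsv[:,:,2]>180)).astype(np.uint8);n,l,st,ce=cv2.connectedComponentsWithStats(m)
for k in range(1,n):
    if st[k,4]>60 and 110<ce[k][0]<490 and 60<ce[k][1]<285: print(st[k],ce[k],ray(ce[k],.044,p))
# scene: wheel top circle, two-view height check by diameter-free rim centre
q=camera_params("scene")
for h in(.084,.088): print(h,proj([[.5313,.031,h]],q),proj([[.5313,.031,h]],p))
hs=cv2.cvtColor(b,cv2.COLOR_RGB2HSV);m=((hs[:,:,1]<25)&(hs[:,:,2]>205)).astype(np.uint8);m[:, :300]=0;m[:,360:]=0;m[:225]=0;m[275:]=0
c=max(cv2.findContours(m,0,1)[0],key=cv2.contourArea);print(cv2.boundingRect(c))
th=np.linspace(0,6.28,200)
for h in(.084,.086,.088):
    u=proj(np.c_[.5313+.042*np.cos(th),.031+.042*np.sin(th),0*th+h],q);print(h,u.min(0),u.max(0))
E
```

```text
time: 20.6
position: [0.5009, 0.2198, 0.2419]
ee_rot: [0.875, 0.484, -0.0, 0.0]
wrist_force: [-0.6, -0.3, -0.1]
gripper_width: 0.006
gripper_force: 0.0
20.7
[ 106   88   39   91 1653] [122.57410768 131.91591047] [[0.67296975 0.36159074 0.044     ]]
[249 130  15  16 136] [255.46323529 136.96323529] [[0.66437013 0.09940001 0.044     ]]
[ 240  156   66   61 1642] [269.76613886 185.49939099] [[0.56725938 0.07044057 0.044     ]]
[290 182  13  16 112] [296.58035714 189.58035714] [[0.5593324  0.01749598 0.044     ]]
[302 192  10  13  83] [307.36144578 198.56626506] [[ 0.54152395 -0.00382981  0.044     ]]
[140 196  21  43 616] [149.73538961 216.71753247] [[0.50468211 0.30469852 0.044     ]]
[354 245  28  17 188] [368.55851064 251.54255319] [[ 0.43703646 -0.12429124  0.044     ]]
0.084 [[329.47267023 250.80808004]] [[289.08713152 200.89951174]]
0.088 [[329.44202895 248.97291112]] [[289.0245565  200.61196734]]Traceback (most recent call last):
  File "<stdin>", line 15, in <module>
ValueError: max() iterable argument is empty
```

View pics/f1.png

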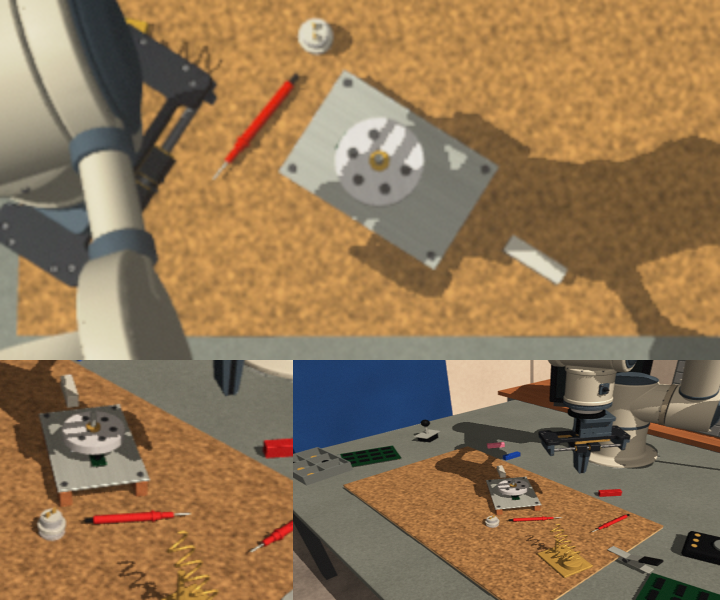

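The spacer lies flat on the cork, at top view about (368,251), with the bystanders where they were. I'll wait for a full stop, confirm it, and hand in.

```bash
for i in 1 2 3; do python3 -m crank '[0,0,0,0,0,0,0,0,0,0,0,0,0,0,0,0,0,0,0,0,0,0,0,0,0,0,0,0,0,0,0,0,0,0,0,0,0,0,0,0,0,0,0,0,0,0,0,0,0,0,0,0,0,0,0,0,0,0,0,0]' >/dev/null; python3 -c "
from h import *
f=grab_frame('top');cv2.imwrite('pics/t$i.png',f)"; done
python3 - <<'E'
from h import *
a,b,c=[cv2.imread(f"pics/t{i}.png").astype(int)[175:225,265:315] for i in(1,2,3)]
d0=cv2.imread("pics/t3.png").astype(int)[255:285,400:470]-cv2.imread("pics/t2.png").astype(int)[255:285,400:470]
print(abs(a-b).max(),abs(b-c).max(),abs(b-c).mean(),"ref",abs(d0).max())
if abs(b-c).mean()<4 and abs(b-c).max()<40: print(observe()['time'],close_job())
E
```

```text
6 6 1.0938666666666668 ref 7
the job is handed in; nothing more can be done
24.6 None
```

The wheel is set to running height on the spacer, the spacer is out and lying on the cork, and the wheel spun freely above 2 rad/s for about a second and stopped; I handed the job in at 24.6 s, and no verdict was returned.

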